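Weigh clipped press cartridges by hand and set out the full one

TASK

Two look-alike cartridges are held in the spring clips of the rail; one is full, the other is spent and much lighter. Pull both up out of their clips and tell by weight which is which: lay the spent one down in the blue tray, and lay the full one in the wooden V-rest, let go of it there, then take it again at a slant and stand it upright on the glass slab, flat base down and cap up. Leave the amber bottle, the purple jar and the yellow pad where they are.

Things in the scene. Friction and masses are not known exactly. Their poses are not given: they have to be found in the camera images.
- cartridge_a: Aluminium tube, 34 mm diameter, 110 mm long, orange band round the middle, flat base at -x, black cap (18 mm diameter, 18 mm long) at +x. Origin: on the axis at mid-tube, the centre of mass; x runs from base to cap. Of the two look-alikes one is full (0.46 kg, 4.5 N), one spent (0.14 kg, 1.4 N), each within 10 per cent; neither looks nor names tell which, only lifting does.
- cartridge_b: Aluminium tube, 34 mm diameter, 110 mm long, orange band round the middle, flat base at -x, black cap (18 mm diameter, 18 mm long) at +x. Origin: on the axis at mid-tube, the centre of mass; x runs from base to cap. Of the two look-alikes one is full (0.46 kg, 4.5 N), one spent (0.14 kg, 1.4 N), each within 10 per cent; neither looks nor names tell which, only lifting does.
- rail: Fixed aluminium rail, base 156 x 146 x 10 mm, beside the desk pad (3 mm lower). Origin: centre of its underside. Two rows, at y = -42.5 and +42.5 mm, each hold one cartridge level along the rail's x, cap at +x, axis 50 mm above the underside, in two spring clips at x = -38 and +38 mm. End stops just beyond both tube ends, 10 mm higher than the axis, keep it from sliding lengthwise.
- minus_row (a point): Middle of the row at the rail's negative y, on the tube axis. Clips: 16 mm wide, sprung steel jaws that close over the tube, reaching 25 mm above the axis and 25 mm either side. Between them 60 mm of bare tube can be gripped from above, 38 mm free below the axis. Pulled straight up the two clips resist with some 11 to 14 N plus the weight, then snap open within 15 mm; clear of all at 50 mm.
- plus_row (a point): Middle of the row at the rail's positive y, on the tube axis. Clips: 16 mm wide, sprung steel jaws that close over the tube, reaching 25 mm above the axis and 25 mm either side. Between them 60 mm of bare tube can be gripped from above, 38 mm free below the axis. Pulled straight up the two clips resist with some 11 to 14 N plus the weight, then snap open within 15 mm; clear of all at 50 mm.
- rest: Fixed wooden V-rest, foot 110 x 60 x 10 mm; origin: centre of its underside. Two V blocks 12 mm thick at x = -44 and +44 mm, arms 54 mm high, 27 mm to either side. A cartridge lies level in them along the rest's x, cap either way, mid-tube over the origin within 25 mm, axis 55 mm above the desk. Between the blocks the tube is free (76 mm long, 45 mm deep below the axis) for the fingers.
- tray: Fixed blue open tray for the spent cartridge, 165 (x) x 95 (y) x 24 mm high, walls and floor 4 to 5 mm. Origin at the centre of its underside, z up. A cartridge lying in it along x has its axis about 22 mm above the desk.
- slab: Fixed clear glass mixing slab lying on the desk, 156 (x) x 194 (y) mm, top 6 mm above the desk. Origin at the centre of its underside, z up. The full cartridge stands anywhere on it, with its whole base on the glass.
- amber_bottle: Amber glass bottle with a white cap, 41 mm in diameter, 106 mm high. Bystander: leave it where it stands. Origin at the centre of its underside.
- powder_jar: Big purple powder jar, 62 mm in diameter, 78 mm high. Bystander: leave it where it stands. Origin at the centre of its underside.
- firing_pad: Yellow porous firing pad with a red mark, 49 x 62 x 20 mm. Bystander: leave it where it stands. Origin at the centre of its underside.

How it is judged (in metres and radians):
On the way, in this order (a step that is already met when the one before it is completed fails the run):
1. one cartridge has been pulled up clear of its clips (z of any of cartridge_a, cartridge_b in the frame of rail above 0.095 m), for 0.1 s.
2. the full cartridge lies in the V-rest, let go (((contact force between cartridge_a and rest above 3 N and angle between cartridge_a's own x axis and vertical between 1.45 and 1.69 rad and contact force between cartridge_a and the fingers below 0.1 N and linear speed of cartridge_a below 0.03 m/s and x of cartridge_a in the frame of rest between -0.03 and 0.03 m and horizontal distance between cartridge_a and rest below 0.03 m) or (contact force between cartridge_b and rest above 3 N and angle between cartridge_b's own x axis and vertical between 1.45 and 1.69 rad and contact force between cartridge_b and the fingers below 0.1 N and linear speed of cartridge_b below 0.03 m/s and x of cartridge_b in the frame of rest between -0.03 and 0.03 m and horizontal distance between cartridge_b and rest below 0.03 m))), for 0.2 s.
At the end, for the whole second after the job is handed in: The full cartridge (it bears on the slab with more than 3 N) stands on the glass slab, cap up, within 0.1 rad of upright, its axis at least 8 mm inside the slab's edges; the spent one (it bears on the tray with less than 3 N) lies in the blue tray, level within 0.22 rad; both at rest ((((angle between cartridge_a's own x axis and vertical below 0.1 rad and x of cartridge_a in the frame of slab between -0.07 and 0.07 m and y of cartridge_a in the frame of slab between -0.089 and 0.089 m and contact force between cartridge_a and slab above 3 N and linear speed of cartridge_a below 0.02 m/s) and (angle between cartridge_b's own x axis and vertical between 1.35 and 1.79 rad and x of cartridge_b in the frame of tray between -0.075 and 0.075 m and y of cartridge_b in the frame of tray between -0.045 and 0.045 m and contact force between cartridge_b and tray between 0.4 and 3 N and linear speed of cartridge_b below 0.02 m/s)) or ((angle between cartridge_b's own x axis and vertical below 0.1 rad and x of cartridge_b in the frame of slab between -0.07 and 0.07 m and y of cartridge_b in the frame of slab between -0.089 and 0.089 m and contact force between cartridge_b and slab above 3 N and linear speed of cartridge_b below 0.02 m/s) and (angle between cartridge_a's own x axis and vertical between 1.35 and 1.79 rad and x of cartridge_a in the frame of tray between -0.075 and 0.075 m and y of cartridge_a in the frame of tray between -0.045 and 0.045 m and contact force between cartridge_a and tray between 0.4 and 3 N and linear speed of cartridge_a below 0.02 m/s)))); the robot touches nothing.
It fails at once if the amber bottle is shifted or knocked over (20 mm) (distance of amber_bottle from where it was at the start of the episode above 0.02 m).
It fails at once if the powder jar is shifted or knocked over (20 mm) (distance of powder_jar from where it was at the start of the episode above 0.02 m).
It fails at once if the firing pad is shifted or knocked over (20 mm) (distance of firing_pad from where it was at the start of the episode above 0.02 m).
It also fails if it takes over 69 s, if anything falls off the work surface, if the arm or the gripper's body presses on something with over 40 N, if the wrist force passes 120 N, or if a joint passes its speed limit or range.

ROBOT

A 6-joint arm with a two-finger parallel gripper is mounted at the origin on a cart in front of the work surface, level with it; the furniture and walls round the work are solid. World frame = base frame: x ahead of the robot, y to its left, z up, the work surface at z = 0. Lengths are in m, angles in degrees, forces in N, time in s.
With the tool pointing down it reaches from about 0.35 to 0.875 m from the base axis. Payload 4.2 kg.
Tool frame: the origin (TCP) lies midway between the tips of the shut fingers; the grasp point (between the pads) lies 19 mm behind it; z points along the fingers, y is the line along which they close (so a half turn about z gives the same grasp; the last joint's range is limited). The gripper opens to 87 mm and grips with 3 to 60 N. Pads are 19 mm wide; open, the fingers measure 117 mm over their backs; the gripper's body (75 mm by 190 mm) begins 51 mm behind the grasp point.
Start: joints at [-60.928, 22.042, 0.453, 0, -68.411, -14.817], TCP at [0.154, -0.606, 0.223] pointing down, gripper open.
Joint ranges: [-179.83, 179.83], [-69.29, 118.12], [-61.27, 80.66], [-181.25, 117.63], [-171.15, -9.14], [-177.46, 177.46]. Speed limits (degrees/s): [159.86, 159.86, 180, 180, 180, 180].

INTERFACE

Orientations are given as a 3x3 rotation matrix whose columns are the frame's x, y, z axes.
In Python, from station import r, eyes, ticket gives the robot as it stands (r), with the cameras (eyes) and the job (ticket).
- The arm moves only by the shell command python3 steer.py, which reads ROWS from standard input. ROWS is a JSON list of rows, 1 to 8 of them, each written [opening, [dx, dy, dz], [rx, ry, rz]]: the opening from 0.0 (shut) to 1.0 (fully open), then dx, dy, dz in normalised numbers (1 is 0.75 m), then a rotation vector rx, ry, rz in a scale on which 1.0 is 90 degrees; each row is the pose to reach, as a shift and turn from the pose commanded when the command began, along the tool's axes at that moment; what a row does not reach only later rows make up. A row lasts 1/10 s, in which the tool goes at most 0.05 m and 8.59 degrees, less where a joint would pass 70% of its speed; a pose out of reach is approached as far as the arm can. The fingers move at their own pace and stop on an object; the grip force is fixed at half the most. Time passes only in rows, so rows that do not move let the fingers close. It prints the time, the measured TCP pose, the force, the opening and the grip force at its end. A shift or turn number past 1, either way, is cut back to 1. Input that does not fit is refused with a message, and nothing moves.
- r.sense(): the state, without advancing time (a new reading comes with each control period).
- eyes.capture(name): name is "scene" or "top" or "wrist"; returns a dict with "pixels" (384x512x3 uint8, red, green, blue), "z_map" (384x512 float32, m along the optical axis (not along the pixel's ray), 0 where there is no reading), "K" (3x3 intrinsics, pixels), "distortion" ([k1, k2, p1, p2, k3] as OpenCV has them; the pictures are not rectified), "world_from_camera" (4x4, takes a point from camera to world coordinates). Camera axes: x right, y up, looking along -z (the intrinsics and any distortion apply to the point x, -y, -z); pixel columns grow to the right and rows downward; lengths in m; the calibration is good to about 2 mm. A picture is of the moment at which its call begins.
- ticket.finish_job(): hands the job in; it is judged then, once.
The state is a dict: "time_s": time; "joints": joint angles; "joint_velocities": joint speeds; "effort": joint torques, N m; "tcp_pos": TCP position; "ee_rot": TCP orientation; "wrist_force": force on the tool from outside, world axes, zero at the start; "moment": the same for the moment, N m; "gripper_width": opening from 0.0 (shut) to 1.0 (fully open); "gripper_force": force on a finger pad.
Only numpy, scipy, OpenCV 4.12 (cv2) and the standard library are available. Lean on these libraries where they do the work, as an engineer would, in place of code of your own. Each camera call takes 0.05 s, during which the arm holds its last target. There are 200 camera calls.

## Working session

There is one attempt and no reset: what is moved stays moved. The work goes in short steps, Python scripts to look and compute and a shell command to move; the robot and the scene stay as the last step left them, time stands still between calls to the robot, and variables do not carry over. Pictures are saved under pics/ and viewed, at most 10 in all, crops included, and the job is handed in when it is done.

```bash
ls; mkdir -p pics
cat > h.py <<'E'
from station import r, eyes, ticket
import numpy as np, cv2
def cap(n):
    c=eyes.capture(n); return c
def save(c,f,s=1.5):
    p=c["pixels"][:,:,::-1]; cv2.imwrite("pics/"+f, cv2.resize(p,None,fx=s,fy=s))
def pts(c):
    "world xyz per pixel from depth"
    z=c["z_map"]; h,w=z.shape
    u,v=np.meshgrid(np.arange(w),np.arange(h))
    q=cv2.undistortPoints(np.stack([u,v],-1).reshape(-1,1,2).astype(np.float64),np.array(c["K"]),np.array(c["distortion"])).reshape(h,w,2)
    P=np.stack([q[...,0]*z,-q[...,1]*z,-z,np.ones_like(z)],-1)
    W=P@np.array(c["world_from_camera"]).T
    W[z==0]=np.nan
    return W[...,:3]
E
python3 - <<'E'
from h import *
s=r.sense(); print(s)
for n in ("top","scene"):
    c=cap(n); save(c,n+"0.png"); np.save(n+"0.npy",pts(c)); np.save(n+"0p.npy",c["pixels"]); print(np.round(c["world_from_camera"],3).tolist(),c["K"])
E
```

```text
pics
station.py
steer.py
{'time_s': 0.0, 'joints': array([-6.09306238e+01,  2.20899928e+01,  3.76853930e-01, -2.70931690e-02,
       -6.84087794e+01, -1.48165645e+01]), 'joint_velocities': array([ 0.03873984, -0.08175759, -0.14398292,  0.07624375,  0.04010093,
        0.05780824]), 'effort': array([ 3.89405670e-05, -3.90668142e+01,  1.87405479e+01,  4.21970710e+00,
        1.10950755e-02, -1.92310845e-04]), 'tcp_pos': array([ 0.15373212, -0.6051682 ,  0.22145261]), 'ee_rot': array([[-9.69261731e-01, -2.46031045e-01, -6.49549057e-04],
       [-2.46031874e-01,  9.69259520e-01,  2.07342631e-03],
       [ 1.19454365e-04,  2.16950254e-03, -9.99997639e-01]]), 'wrist_force': array([ 0.06501581, -0.12264026,  0.31013649]), 'moment': array([ 0.00912657, -0.00610026,  0.00985163]), 'gripper_force': 0.0, 'gripper_width': 1.001638948512629}
[[-0.017, 0.994, -0.106, 0.39], [-1.0, -0.018, -0.008, 0.031], [-0.01, 0.106, 0.994, 1.302], [0.0, 0.0, 0.0, 1.0]] [[415.44626752   0.         253.11896155]
 [  0.         415.44626752 196.36922261]
 [  0.           0.           1.        ]]
[[-0.655, 0.343, -0.673, -0.209], [-0.756, -0.27, 0.597, 0.669], [0.023, 0.899, 0.436, 0.525], [0.0, 0.0, 0.0, 1.0]] [[410.25712251   0.         255.70907475]
 [  0.         410.25712251 191.85434895]
 [  0.           0.           1.        ]]
```

View pics/top0.png

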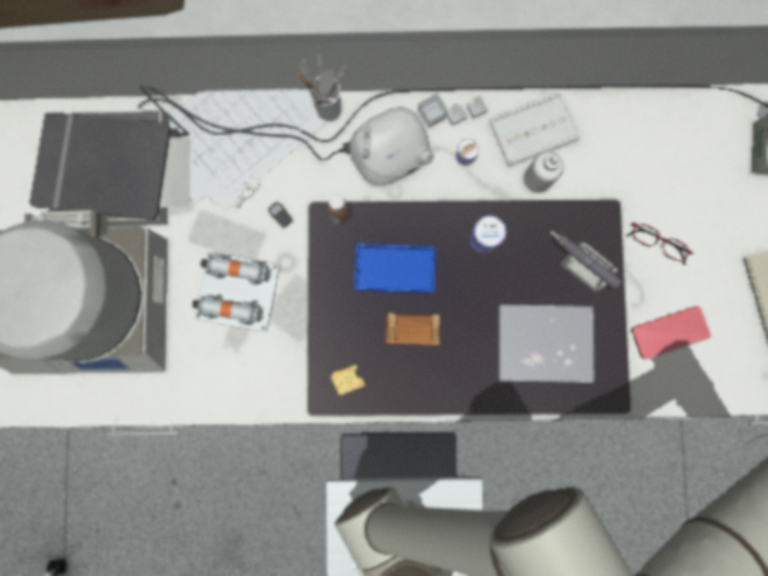

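View pics/scene0.png

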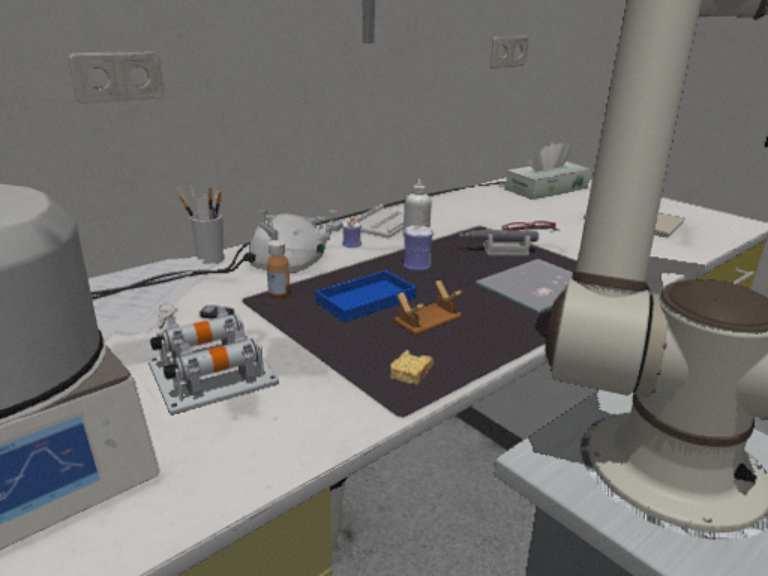

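The top view (1.5× scale) shows the cartridges at (235,268) and (228,309) with their caps to the left. The tray is at (395,267), the rest at (413,329), the slab at (547,343), the pad at (347,380), the bottle at (338,210) and the jar at (488,232). The kiln is at the left.

Run:
```python
from h import *
W=np.load("top00.npy") if 0 else np.load("top0.npy"); I=np.load("top0p.npy")
hsv=cv2.cvtColor(I,cv2.COLOR_RGB2HSV)
def rep(name,lo,hi,box):
    m=cv2.inRange(hsv,lo,hi)>0
    b=np.zeros_like(m); x0,y0,x1,y1=[int(t/1.5) for t in box]; b[y0:y1,x0:x1]=1
    m&=b; P=W[m]; P=P[~np.isnan(P[:,0])]
    (c,s,a)=cv2.minAreaRect((P[:,:2]*1000).astype(np.float32))
    print(name,len(P),"mean",P.mean(0).round(3),"rect",np.round(c,0),np.round(s,0),round(a,1),"z%",np.percentile(P[:,2],[2,25,50,75,98]).round(3))
rep("orange1",(3,150,120),(18,255,255),(190,240,290,290))
rep("orange2",(3,150,120),(18,255,255),(190,290,290,340))
rep("tray",(105,150,80),(125,255,255),(340,230,450,300))
rep("wood",(5,120,80),(25,255,255),(375,300,450,360))
rep("slab",(90,0,90),(150,80,255),(490,295,605,390))
rep("pad",(15,80,100),(35,255,255),(320,355,375,405))
rep("bottle",(0,60,30),(20,255,255),(322,190,355,228))
rep("jar",(110,0,90),(150,255,255),(465,205,515,255))
# cartridges: points z 0.045..0.075 in area
P=W[150:235,120:195].reshape(-1,3)
Z=W[...,2]
for y in range(150,232,4): print(' '.join('%3d'%(1000*z) for z in Z[y,80:196:4]))
print(W[200,100],W[170,160])
```

```text
orange1 31 mean [0.582 0.335 0.062] rect [582. 336.] [13. 22.] 82.2 z% [0.058 0.061 0.063 0.064 0.066]
orange2 28 mean [0.499 0.352 0.062] rect [499. 353.] [13. 18.] 87.2 z% [0.058 0.06  0.062 0.064 0.067]
tray 1578 mean [0.583 0.009 0.007] rect [581.  10.] [163.  95.] 87.5 z% [-0.001  0.003  0.005  0.007  0.026]
wood 495 mean [ 0.453 -0.025  0.012] rect [454. -22.] [101.  57.] 86.6 z% [0.005 0.009 0.011 0.013 0.039]
slab 3275 mean [ 0.422 -0.301  0.006] rect [ 422. -303.] [202. 163.] 87.7 z% [-0.001  0.004  0.006  0.008  0.012]
pad 290 mean [0.353 0.113 0.016] rect [354. 112.] [53. 59.] 25.5 z% [-0.001  0.015  0.018  0.02   0.024]
bottle 62 mean [0.689 0.121 0.068] rect [694. 128.] [44. 23.] 81.8 z% [0.037 0.067 0.071 0.076 0.082]
jar 267 mean [ 0.644 -0.178  0.038] rect [ 656. -188.] [72. 88.] 43.8 z% [-0.004  0.002  0.032  0.076  0.082]
  6  11   7   9   6  -5   1  -4   2  -6   0   0  -3  -3   0  -4  -7  -6  -3  -3   0  -2  -6  -2  -6   1  -4  10  -3Traceback (most recent call last):
  File "<stdin>", line 21, in <module>
  File "<stdin>", line 21, in <genexpr>
ValueError: cannot convert float NaN to integer
```

Run:
```python
import cv2
I=cv2.imread('pics/top0.png'); cv2.imwrite('pics/crop.png',cv2.resize(I[230:410,150:460],None,fx=2.5,fy=2.5,interpolation=cv2.INTER_CUBIC))
```

```text
(no output)
```

View pics/crop.png

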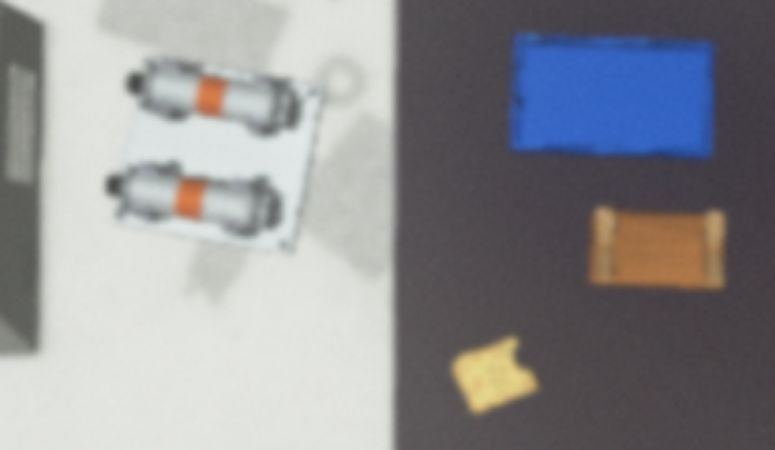

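The crop shows both caps pointing left, toward world +y, with the row at about 11°. The tray and rest are close to aligned with y.

Units first: shifts go in shares of 0.75 m and turns go in shares of 90 degrees. So -0.34 m / 0.75 = -0.4533, -0.03 m / 0.75 = -0.04.

```bash
echo '[[1, [-0.4533, 0.2667, -0.04], [0, 0, 0]], [1, [-0.4533, 0.2667, -0.04], [0, 0, 0]], [1, [-0.4533, 0.2667, -0.04], [0, 0, 0]], [1, [-0.4533, 0.2667, -0.04], [0, 0, 0]], [1, [-0.4533, 0.2667, -0.04], [0, 0, 0]], [1, [-0.4533, 0.2667, -0.04], [0, 0, 0]], [1, [-0.4533, 0.2667, -0.04], [0, 0, 0]], [1, [-0.4533, 0.2667, -0.04], [0, 0, 0]]]' | python3 steer.py
python3 - <<'E'
import numpy as np
for n in("top","scene"):
    W=np.load(f"{n}0.npy").reshape(-1,3);W=W[~np.isnan(W[:,0])]
    for z0,z1 in((.05,.1),(.1,.2),(.2,.3),(.3,.5)):
        P=W[(W[:,2]>z0)&(W[:,2]<z1)&(W[:,0]>.25)&(W[:,0]<.75)&(W[:,1]>.41)&(W[:,1]<.9)]
        if len(P)>5: print(n,z0,len(P),np.percentile(P[:,1],[1,5,50]).round(3),np.percentile(P[:,0],[2,98]).round(3))
E
```

```text
time_s: 0.9
tcp_pos: [0.4353, -0.3262, 0.2525]
ee_rot: [[-0.969, -0.247, -0.0], [-0.247, 0.969, 0.0], [0.0, 0.0, -1.0]]
wrist_force: [0.9, 0.4, -1.1]
gripper_width: 1.0
gripper_force: 0.0
top 0.05 2736 [0.472 0.488 0.56 ] [0.389 0.748]
top 0.1 2385 [0.489 0.49  0.509] [0.403 0.671]
top 0.2 2445 [0.494 0.496 0.525] [0.403 0.661]
top 0.3 4633 [0.51  0.518 0.586] [0.42  0.615]
scene 0.05 3316 [0.42  0.497 0.57 ] [0.389 0.407]
scene 0.1 4988 [0.495 0.502 0.562] [0.401 0.469]
scene 0.2 4061 [0.503 0.51  0.558] [0.403 0.477]
scene 0.3 1273 [0.51  0.518 0.546] [0.421 0.557]
```

Converted, 0.349 m / 0.75 = 0.4653, -0.157 m / 0.75 = -0.2093.

```bash
echo '[[1, [-0.2093, 0.4653, 0], [0, 0, 0]], [1, [-0.2093, 0.4653, 0], [0, 0, 0]], [1, [-0.2093, 0.4653, 0], [0, 0, 0]], [1, [-0.2093, 0.4653, 0], [0, 0, 0]], [1, [-0.2093, 0.4653, 0], [0, 0, 0]], [1, [-0.2093, 0.4653, 0], [0, 0, 0]], [1, [-0.2093, 0.4653, 0], [0, 0, 0]], [1, [-0.2093, 0.4653, 0], [0, 0, 0]]]' | python3 steer.py
echo '[[1, [-0.1267, 0.3387, 0], [0, 0, -0.7178]], [1, [-0.1267, 0.3387, 0], [0, 0, -0.7178]], [1, [-0.1267, 0.3387, 0], [0, 0, -0.7178]], [1, [-0.1267, 0.3387, 0], [0, 0, -0.7178]], [1, [-0.1267, 0.3387, 0], [0, 0, -0.7178]], [1, [-0.1267, 0.3387, 0], [0, 0, -0.7178]], [1, [-0.1267, 0.3387, 0], [0, 0, -0.7178]], [1, [-0.1267, 0.3387, 0], [0, 0, -0.7178]]]' | python3 steer.py
echo '[[1, [0, 0, 0], [0, 0, 0]], [1, [0, 0, 0], [0, 0, 0]]]' | python3 steer.py
python3 - <<'E'
from h import *
c=cap("wrist"); save(c,"wrist1.png",1.2); s=r.sense(); print(s["joints"].round(1),s["tcp_pos"],s["ee_rot"].round(3),s["wrist_force"])
W=pts(c); np.save("w1.npy",W); np.save("w1p.npy",c["pixels"])
hsv=cv2.cvtColor(c["pixels"],cv2.COLOR_RGB2HSV); m=cv2.inRange(hsv,(3,150,100),(18,255,255))
n,l,st,ce=cv2.connectedComponentsWithStats(m)
print(np.round(c["world_from_camera"],3).tolist())
for i in range(1,n):
    if st[i,4]>60:
        P=W[l==i];P=P[~np.isnan(P[:,0])]; q=P[P[:,2]>P[:,2].max()-.02]
        print(st[i],ce[i].round(0),P.mean(0).round(4),cv2.minAreaRect((P[:,:2]*1000).astype(np.float32)),np.percentile(P[:,2],[50,98]))
E
```

```text
time_s: 1.7
tcp_pos: [0.5003, 0.0517, 0.2523]
ee_rot: [[-0.969, -0.248, -0.0], [-0.248, 0.969, 0.0], [0.0, 0.0, -1.0]]
wrist_force: [0.6, -0.2, -0.7]
gripper_width: 0.999
gripper_force: 0.0
time_s: 2.5
tcp_pos: [0.5295, 0.3193, 0.2513]
ee_rot: [[-0.187, -0.982, -0.002], [-0.982, 0.187, -0.001], [0.002, 0.001, -1.0]]
wrist_force: [-0.6, -0.1, 0.3]
gripper_width: 1.003
gripper_force: 0.0
time_s: 2.7
tcp_pos: [0.5298, 0.3182, 0.2522]
ee_rot: [[-0.195, -0.981, -0.001], [-0.981, 0.195, -0.0], [0.001, 0.001, -1.0]]
wrist_force: [0.0, -0.1, -0.8]
gripper_width: 0.998
gripper_force: 0.0
[ 46.   20.3   2.2  -0.  -71.9 -57.2] [0.52986825 0.31806294 0.2523633 ] [[-0.195 -0.981 -0.   ]
 [-0.981  0.195 -0.   ]
 [ 0.     0.    -1.   ]] [ 0.98255631 -0.10715945 -0.297763  ]
[[-0.981, -0.188, -0.056, 0.514], [0.196, -0.938, -0.285, 0.24], [0.001, -0.29, 0.957, 0.413], [0.0, 0.0, 0.0, 1.0]]
[199 185  30  20 422] [212. 196.] [0.5847 0.337  0.0602] ((583.4348754882812, 335.4588928222656), (22.230724334716797, 31.64632225036621), 78.82997131347656) [0.06114155 0.06362225]
```

View pics/wrist1.png

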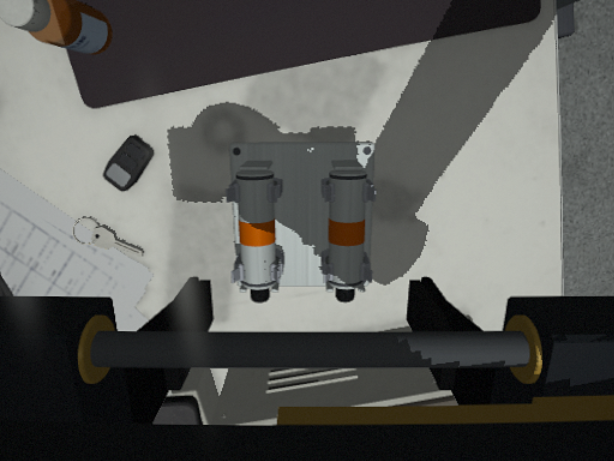

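The wrist view shows the tubes vertical in the frame at (256,235) and (347,233), with caps down. Tool yaw is aligned with the rail.

```bash
cat >> h.py <<'E'
def ray(c,u,v,z):
    "world point where pixel ray meets plane z"
    q=cv2.undistortPoints(np.array([[[float(u),float(v)]]]),np.array(c["K"]),np.array(c["distortion"]))[0,0]
    T=np.array(c["world_from_camera"]); d=T[:3,:3]@np.array([q[0],-q[1],-1]); o=T[:3,3]
    return o+d*(z-o[2])/d[2]
E
python3 - <<'E'
from h import *
c=cap("wrist"); hsv=cv2.cvtColor(c["pixels"],cv2.COLOR_RGB2HSV); m=cv2.inRange(hsv,(3,150,50),(18,255,255))
W=pts(c);n,l,st,ce=cv2.connectedComponentsWithStats(m); s=r.sense(); print(s["tcp_pos"])
for i in range(1,n):
    if st[i,4]>60 and 150<ce[i][0]<330:
        P=W[l==i];P=P[~np.isnan(P[:,0])]
        x,y,w,h=st[i][:4]
        print(st[i],"depthmean",P.mean(0).round(4),"ray axis",ray(c,x+w/2-.5,y+h/2-.5,.047).round(4),ray(c,*ce[i],.060).round(4))
E
```

```text
[0.52993528 0.31804894 0.25247248]
[199 183  30  22 547] depthmean [0.5821 0.3355 0.0596] ray axis [0.585  0.3378 0.047 ] [0.5821 0.3354 0.06  ]
[274 183  30  22 562] depthmean [0.5018 0.3513 0.0594] ray axis [0.5012 0.3546 0.047 ] [0.5018 0.3511 0.06  ]
```

Converted, 0.224 m / 0.75 = 0.2987, 0.035 m / 0.75 = 0.0467.

```bash
echo '[[1, [-0.0369, 0.0467, 0], [0, 0, 0]], [1, [-0.0369, 0.0467, 0.0667], [0, 0, 0]], [1, [-0.0369, 0.0467, 0.1333], [0, 0, 0]], [1, [-0.0369, 0.0467, 0.1867], [0, 0, 0]], [1, [-0.0369, 0.0467, 0.24], [0, 0, 0]], [1, [-0.0369, 0.0467, 0.2733], [0, 0, 0]], [1, [-0.0369, 0.0467, 0.2987], [0, 0, 0]], [1, [-0.0369, 0.0467, 0.2987], [0, 0, 0]]]' | python3 steer.py
echo '[[0.3, [0, 0, 0], [0, 0, 0]], [0.3, [0, 0, 0], [0, 0, 0]], [0.3, [0, 0, 0], [0, 0, 0]], [0.3, [0, 0, 0], [0, 0, 0]], [0.3, [0, 0, 0], [0, 0, 0]]]' | python3 steer.py
echo '[[0.2, [0, 0, 0], [0, 0, 0]], [0.2, [0, 0, 0], [0, 0, 0]], [0.2, [0, 0, 0], [0, 0, 0]], [0.2, [0, 0, 0], [0, 0, 0]], [0.2, [0, 0, 0], [0, 0, 0]]]' | python3 steer.py
```

```text
time_s: 3.6
tcp_pos: [0.4995, 0.3504, 0.0256]
ee_rot: [[-0.195, -0.981, -0.005], [-0.981, 0.195, -0.005], [0.005, 0.004, -1.0]]
wrist_force: [-0.9, 0.0, -0.4]
gripper_width: 1.005
gripper_force: 0.0
time_s: 4.1
tcp_pos: [0.5012, 0.3525, 0.0293]
ee_rot: [[-0.193, -0.981, 0.001], [-0.981, 0.193, 0.001], [-0.001, -0.001, -1.0]]
wrist_force: [0.1, -0.1, 1.2]
gripper_width: 0.633
gripper_force: 0.0
time_s: 4.6
tcp_pos: [0.501, 0.3523, 0.0286]
ee_rot: [[-0.193, -0.981, 0.0], [-0.981, 0.193, -0.0], [0.0, -0.0, -1.0]]
wrist_force: [-0.9, 0.3, 1.0]
gripper_width: 0.381
gripper_force: 30.0
```

Converted, -0.13 m / 0.75 = -0.1733, -0.1 m / 0.75 = -0.1333.

```bash
echo '[[0.2, [0, 0, -0.008], [0, 0, 0]], [0.2, [0, 0, -0.016], [0, 0, 0]], [0.2, [0, 0, -0.024], [0, 0, 0]], [0.2, [0, 0, -0.04], [0, 0, 0]], [0.2, [0, 0, -0.0667], [0, 0, 0]], [0.2, [0, 0, -0.1], [0, 0, 0]], [0.2, [0, 0, -0.1333], [0, 0, 0]], [0.2, [0, 0, -0.1733], [0, 0, 0]]]' | python3 steer.py
echo '[[0.2, [0, 0, 0], [0, 0, 0]], [0.2, [0, 0, 0], [0, 0, 0]], [0.2, [0, 0, 0], [0, 0, 0]], [0.2, [0, 0, 0], [0, 0, 0]]]' | python3 steer.py
echo '[[0.2, [0, 0, 0], [0, 0, 0]], [0.2, [0, 0, 0], [0, 0, 0]]]' | python3 steer.py
python3 - <<'E'
from h import *
c=cap("wrist"); save(c,"wrist2.png",1.2); print(r.sense()["moment"],r.sense()["wrist_force"])
E
```

```text
time_s: 5.4
tcp_pos: [0.5008, 0.3522, 0.1616]
ee_rot: [[-0.193, -0.981, 0.001], [-0.981, 0.193, 0.001], [-0.001, -0.001, -1.0]]
wrist_force: [-0.1, 0.2, -4.3]
gripper_width: 0.383
gripper_force: 30.0
time_s: 5.8
tcp_pos: [0.5002, 0.3515, 0.157]
ee_rot: [[-0.193, -0.981, -0.002], [-0.981, 0.193, -0.002], [0.003, 0.002, -1.0]]
wrist_force: [0.1, 0.4, -4.7]
gripper_width: 0.379
gripper_force: 30.0
time_s: 6.0
tcp_pos: [0.5008, 0.352, 0.1576]
ee_rot: [[-0.193, -0.981, -0.001], [-0.981, 0.193, -0.001], [0.001, 0.001, -1.0]]
wrist_force: [0.1, -0.1, -4.3]
gripper_width: 0.379
gripper_force: 30.0
[0.09286057 0.07056567 0.01793005] [-0.64430604  0.45562459 -4.18302339]
```

View pics/wrist2.png

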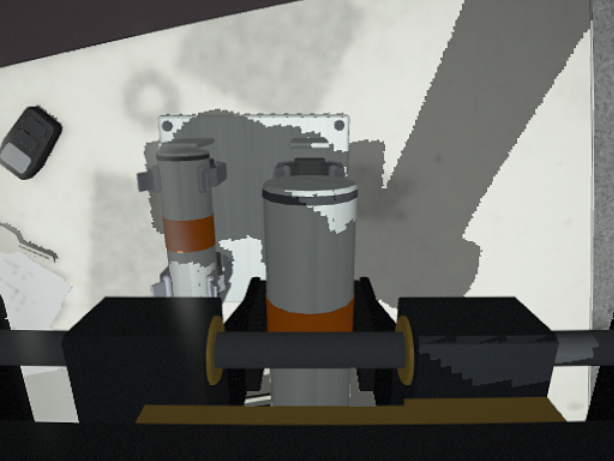

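Lifted cleanly: the picture shows the tube in the grip at (312,250). It weighs about 4.2 N, so this is the full one and it goes to the rest. I'll look at the rest from a hover.

Converted, 0.253 m / 0.75 = 0.3373, -0.04 m / 0.75 = -0.0533, -8 degrees / 90 = -0.0889.

```bash
echo '[[0.2, [0, 0, -0.04], [0, 0, 0]], [0.2, [0.3373, -0.012, -0.0533], [0, 0, -0.0889]], [0.2, [0.3373, -0.012, -0.0533], [0, 0, -0.0889]], [0.2, [0.3373, -0.012, -0.0533], [0, 0, -0.0889]], [0.2, [0.3373, -0.012, -0.0533], [0, 0, -0.0889]], [0.2, [0.3373, -0.012, -0.0533], [0, 0, -0.0889]], [0.2, [0.3373, -0.012, -0.0533], [0, 0, -0.0889]], [0.2, [0.3373, -0.012, -0.0533], [0, 0, -0.0889]]]' | python3 steer.py
echo '[[0.2, [0, 0, 0], [0, 0, 0]], [0.2, [0, 0, 0], [0, 0, 0]], [0.2, [0, 0, 0], [0, 0, 0]]]' | python3 steer.py
python3 - <<'E'
from h import *
c=cap("wrist"); save(c,"wrist3.png",1.2); W=pts(c); s=r.sense(); print(s["tcp_pos"],s["ee_rot"].round(3),s["joints"].round(1),s["wrist_force"])
hsv=cv2.cvtColor(c["pixels"],cv2.COLOR_RGB2HSV); m=cv2.inRange(hsv,(5,110,50),(22,255,255))
n,l,st,ce=cv2.connectedComponentsWithStats(m)
for i in range(1,n):
    if st[i,4]>150:
        P=W[l==i];P=P[~np.isnan(P[:,0])]
        for a,b in((.0,.02),(.02,.06)):
            q=P[(P[:,2]>a)&(P[:,2]<b)]
            if len(q)>30: print(st[i],a,len(q),cv2.minAreaRect((q[:,:2]*1000).astype(np.float32)),q.mean(0).round(3))
E
```

```text
time_s: 6.85
tcp_pos: [0.4609, 0.1011, 0.199]
ee_rot: [[-0.057, -0.998, 0.001], [-0.998, 0.057, 0.001], [-0.001, -0.001, -1.0]]
wrist_force: [1.0, 0.3, -4.3]
gripper_width: 0.383
gripper_force: 30.0
time_s: 7.15
tcp_pos: [0.4611, 0.1033, 0.1983]
ee_rot: [[-0.053, -0.999, -0.0], [-0.999, 0.053, -0.0], [0.0, 0.0, -1.0]]
wrist_force: [0.8, -0.2, -5.1]
gripper_width: 0.381
gripper_force: 30.0
[0.46106685 0.10325468 0.19829533] [[-0.053 -0.999 -0.   ]
 [-0.999  0.053 -0.   ]
 [ 0.     0.    -1.   ]] [ 32.4   8.3 -22.3  -0.  -59.4 -35.4] [ 0.42163376  0.53688962 -4.41954875]
[ 224    0   65  100 5661] 0.0 5261 ((456.090087890625, -15.74847412109375), (90.91942596435547, 60.35688400268555), 87.15355682373047) [ 0.456 -0.023  0.009]
[ 224    0   65  100 5661] 0.02 349 ((458.97161865234375, 18.922237396240234), (11.978888511657715, 54.3414192199707), 87.93634796142578) [0.452 0.019 0.043]
[345 140  36  30 334] 0.0 333 ((345.46282958984375, 89.8848648071289), (27.108924865722656, 34.17864990234375), 71.46498107910156) [0.347 0.09  0.014]
[331 165  56  40 648] 0.0 645 ((353.79541015625, 116.97989654541016), (46.99491882324219, 48.00779724121094), 20.998760223388672) [0.357 0.125 0.016]
[ 25 183  40  48 917] 0.0 305 ((690.4085083007812, 120.18931579589844), (17.0999755859375, 40.030128479003906), 25.056140899658203) [0.688 0.116 0.01 ]
[ 25 183  40  48 917] 0.02 589 ((689.8485107421875, 120.01463317871094), (15.610158920288086, 38.58763885498047), 21.352956771850586) [0.687 0.116 0.039]
```

View pics/wrist3.png

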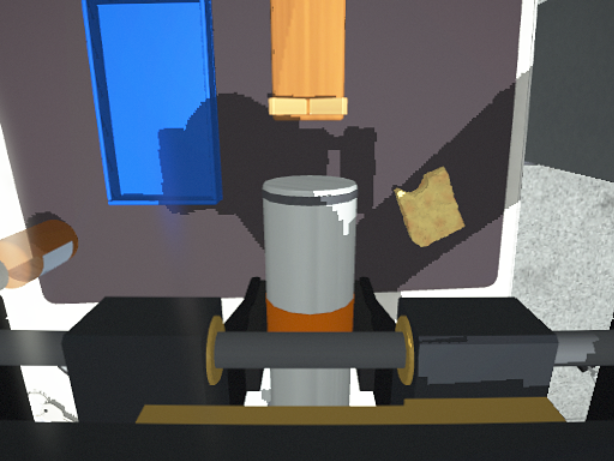

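The wrist view shows the near rest block at (308,105), centred on the tube's column (310), and its yaw matches.

Converted, 0.145 m / 0.75 = 0.1933, 0.128 m / 0.75 = 0.1707.

```bash
echo '[[0.2, [0.06, -0.0013, 0], [0, 0, 0]], [0.2, [0.12, -0.0027, 0], [0, 0, 0]], [0.2, [0.1707, -0.0027, 0], [0, 0, 0]], [0.2, [0.1707, -0.0027, 0.0533], [0, 0, 0]], [0.2, [0.1707, -0.0027, 0.1067], [0, 0, 0]], [0.2, [0.1707, -0.0027, 0.1467], [0, 0, 0]], [0.2, [0.1707, -0.0027, 0.18], [0, 0, 0]], [0.2, [0.1707, -0.0027, 0.1933], [0, 0, 0]]]' | python3 steer.py
echo '[[0.2, [0, 0, 0.008], [0, 0, 0]], [0.2, [0, 0, 0.016], [0, 0, 0]], [0.2, [0, 0, 0.0213], [0, 0, 0]], [0.2, [0, 0, 0.0213], [0, 0, 0]], [0.2, [0, 0, 0.0213], [0, 0, 0]]]' | python3 steer.py
```

```text
time_s: 8.0
tcp_pos: [0.4547, -0.0256, 0.0513]
ee_rot: [[-0.054, -0.999, -0.005], [-0.999, 0.054, -0.001], [0.002, 0.005, -1.0]]
wrist_force: [-1.0, -1.4, -4.4]
gripper_width: 0.379
gripper_force: 30.0
time_s: 8.5
tcp_pos: [0.4564, -0.0255, 0.0382]
ee_rot: [[-0.055, -0.999, 0.001], [-0.999, 0.055, 0.0], [-0.0, -0.001, -1.0]]
wrist_force: [0.0, -0.2, -4.9]
gripper_width: 0.384
gripper_force: 30.0
```

Converted, 0.002 m / 0.75 = 0.0027, 0.001 m / 0.75 = 0.0013.

```bash
echo '[[0.2, [0, 0, 0.0013], [0, 0, 0]], [0.2, [0, 0, 0.0027], [0, 0, 0]], [0.2, [0, 0, 0.0027], [0, 0, 0]], [0.2, [0, 0, 0.0027], [0, 0, 0]]]' | python3 steer.py
```

```text
time_s: 8.9
tcp_pos: [0.4561, -0.0256, 0.0368]
ee_rot: [[-0.054, -0.999, 0.001], [-0.999, 0.054, 0.0], [-0.0, -0.001, -1.0]]
wrist_force: [-3.5, 1.0, 5.8]
gripper_width: 0.387
gripper_force: 30.0
```

Converted, -0.16 m / 0.75 = -0.2133, -0.12 m / 0.75 = -0.16.

```bash
echo '[[1, [0, 0, 0], [0, 0, 0]], [1, [0, 0, 0], [0, 0, 0]], [1, [0, 0, 0], [0, 0, 0]], [1, [0, 0, 0], [0, 0, 0]], [1, [0, 0, 0], [0, 0, 0]], [1, [0, 0, 0], [0, 0, 0]], [1, [0, 0, 0], [0, 0, 0]], [1, [0, 0, 0], [0, 0, 0]]]' | python3 steer.py
echo '[[1, [0, 0, -0.04], [0, 0, 0]], [1, [0, 0, -0.0933], [0, 0, 0]], [1, [0, 0, -0.16], [0, 0, 0]], [1, [0, 0, -0.2133], [0, 0, 0]], [1, [-0.1067, 0, -0.2133], [0, 0, 0]], [1, [-0.1067, 0, -0.2133], [0, 0, 0]], [1, [-0.1067, 0, -0.2133], [0, 0, 0]]]' | python3 steer.py
python3 - <<'E'
from h import *
c=cap("wrist"); save(c,"wrist4.png",1.2); W=pts(c); s=r.sense(); print(s["tcp_pos"],s["ee_rot"].round(3),s["joints"].round(1),s["wrist_force"])
hsv=cv2.cvtColor(c["pixels"],cv2.COLOR_RGB2HSV); m=cv2.inRange(hsv,(3,160,50),(18,255,255))
n,l,st,ce=cv2.connectedComponentsWithStats(m)
for i in range(1,n):
    if st[i,4]>150:
        P=W[l==i];P=P[~np.isnan(P[:,0])]; print(st[i],P.mean(0).round(3),np.percentile(P[:,2],98).round(3))
E
```

```text
time_s: 9.7
tcp_pos: [0.4559, -0.0256, 0.0355]
ee_rot: [[-0.055, -0.998, -0.0], [-0.998, 0.055, -0.0], [0.0, 0.0, -1.0]]
wrist_force: [0.0, -0.4, -0.0]
gripper_width: 0.976
gripper_force: 0.0
time_s: 10.4
tcp_pos: [0.4607, 0.0567, 0.1961]
ee_rot: [[-0.052, -0.999, 0.002], [-0.999, 0.052, 0.001], [-0.001, -0.002, -1.0]]
wrist_force: [0.9, -0.5, 0.2]
gripper_width: 1.001
gripper_force: 0.0
[0.46019761 0.05541204 0.19563914] [[-0.052 -0.999  0.   ]
 [-0.999  0.052  0.   ]
 [-0.    -0.    -1.   ]] [ 27.    7.6 -23.6  -0.  -58.8 -30. ] [-0.28641584 -0.71537523  0.33553069]
[ 229   45   61   90 2579] [ 0.455 -0.027  0.033] 0.071
[ 35 222  38  25 673] [0.689 0.113 0.023] 0.045
```

View pics/wrist4.png

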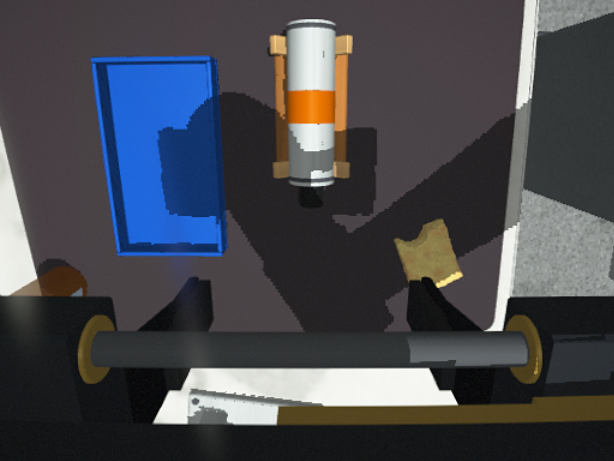

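The cartridge lies seated in the V-rest at (310,100), level with its cap toward +y. Next is the slanted approach at 40°.

Converted, 0.0786 m / 0.75 = 0.1048, 0.07 m / 0.75 = 0.0933, 40 degrees / 90 = 0.4444.

```bash
echo '[[1, [0.028, 0, 0.04], [0, 0.0889, 0]], [1, [0.028, 0, 0.0667], [0, 0.1778, 0]], [1, [0.028, 0, 0.0933], [0, 0.2667, 0]], [1, [0.028, 0, 0.1048], [0, 0.3556, 0]], [1, [0.028, 0, 0.1048], [0, 0.4444, 0]], [1, [0.028, 0, 0.1048], [0, 0.4444, 0]], [1, [0.028, 0, 0.1048], [0, 0.4444, 0]]]' | python3 steer.py
python3 - <<'E'
from h import *
s=r.sense(); p=np.array(s["tcp_pos"]);R=np.array(s["ee_rot"]); print(p,R.round(3),s["joints"].round(1))
d=np.array([.054,.9985,0]); G=np.array([.456,-.026,.055])+.008*d
print("delta tool", (R.T@(G+.019*R[:,2]-p)).round(4), "slant",np.degrees(np.arccos(-R[2,2])))
E
```

```text
time_s: 11.15
tcp_pos: [0.4587, 0.0329, 0.1163]
ee_rot: [[-0.041, -0.998, -0.037], [-0.765, 0.055, -0.642], [0.643, 0.002, -0.766]]
wrist_force: [0.1, -0.6, -0.2]
gripper_width: 1.002
gripper_force: 0.0
[0.45874511 0.03290626 0.11626473] [[-0.041 -0.998 -0.037]
 [-0.765  0.055 -0.642]
 [ 0.643  0.002 -0.766]] [ 41.2  23.6 -36.9  30.8 -63.5 -66.8]
delta tool [-0.0003 -0.0006  0.0987] slant 39.985459366086296
```

Converted, 0.099 m / 0.75 = 0.132, 0.085 m / 0.75 = 0.1133.

```bash
echo '[[1, [0, -0.0008, 0.0467], [0, 0, 0]], [1, [0, -0.0008, 0.0867], [0, 0, 0]], [1, [0, -0.0008, 0.1133], [0, 0, 0]], [1, [0, -0.0008, 0.132], [0, 0, 0]], [1, [0, -0.0008, 0.132], [0, 0, 0]], [1, [0, -0.0008, 0.132], [0, 0, 0]]]' | python3 steer.py
echo '[[0.2, [0, 0, 0], [0, 0, 0]], [0.2, [0, 0, 0], [0, 0, 0]], [0.2, [0, 0, 0], [0, 0, 0]], [0.2, [0, 0, 0], [0, 0, 0]], [0.2, [0, 0, 0], [0, 0, 0]], [0.2, [0, 0, 0], [0, 0, 0]], [0.2, [0, 0, 0], [0, 0, 0]], [0.2, [0, 0, 0], [0, 0, 0]]]' | python3 steer.py
echo '[[0.2, [0, 0, 0], [0, 0, 0]], [0.2, [0, 0, 0], [0, 0, 0]], [0.2, [0, 0, 0], [0, 0, 0]]]' | python3 steer.py
```

```text
time_s: 11.75
tcp_pos: [0.4567, -0.0307, 0.0421]
ee_rot: [[-0.045, -0.998, -0.035], [-0.766, 0.057, -0.64], [0.641, -0.002, -0.767]]
wrist_force: [0.1, -0.6, 0.4]
gripper_width: 1.0
gripper_force: 0.0
time_s: 12.55
tcp_pos: [0.4555, -0.0306, 0.041]
ee_rot: [[-0.042, -0.998, -0.037], [-0.764, 0.056, -0.642], [0.643, 0.001, -0.766]]
wrist_force: [-0.4, 0.6, 1.2]
gripper_width: 0.38
gripper_force: 30.0
time_s: 12.85
tcp_pos: [0.4556, -0.0306, 0.0411]
ee_rot: [[-0.042, -0.998, -0.036], [-0.765, 0.056, -0.642], [0.643, 0.001, -0.766]]
wrist_force: [-4.3, 1.0, 2.6]
gripper_width: 0.381
gripper_force: 30.0
```

Converted, -0.115 m / 0.75 = -0.1533, -0.084 m / 0.75 = -0.112.

```bash
echo '[[0.2, [0.0173, 0, -0.02], [0, 0, 0]], [0.2, [0.0533, 0, -0.064], [0, 0, 0]], [0.2, [0.0933, 0, -0.112], [0, 0, 0]], [0.2, [0.128, 0, -0.1533], [0, 0, 0]], [0.2, [0.128, 0, -0.1533], [0, 0, 0]]]' | python3 steer.py
echo '[[0.2, [0.0227, 0.0027, 0.0187], [0, -0.0889, 0]], [0.2, [0.0453, 0.0053, 0.0373], [0, -0.1778, 0]], [0.2, [0.068, 0.008, 0.056], [0, -0.2667, 0]], [0.2, [0.0907, 0.0107, 0.0747], [0, -0.3556, 0]], [0.2, [0.112, 0.0133, 0.0933], [0, -0.4444, 0]], [0.2, [0.1333, 0.0169, 0.112], [0, -0.5333, 0]], [0.2, [0.1333, 0.0169, 0.112], [0, -0.5333, 0]]]' | python3 steer.py
python3 - <<'E'
from h import *
s=r.sense(); p=np.array(s["tcp_pos"]);R=np.array(s["ee_rot"]); print(p,R.round(3),s["joints"].round(1))
d=np.array([.054,.9985,0]); G=np.array([.42,-.295,.125]); zf=.766*d-np.array([0,0,.643])
print("delta tool", (R.T@(G+.019*zf-p)).round(4), "slant",np.degrees(np.arctan2(R[:,2]@d,-R[2,2])))
E
```

```text
time_s: 13.35
tcp_pos: [0.4592, -0.0279, 0.1946]
ee_rot: [[-0.047, -0.999, -0.026], [-0.77, 0.053, -0.636], [0.637, -0.01, -0.771]]
wrist_force: [1.1, 0.3, -5.3]
gripper_width: 0.381
gripper_force: 30.0
time_s: 14.05
tcp_pos: [0.4354, -0.1646, 0.1895]
ee_rot: [[-0.066, -0.998, 0.008], [-0.988, 0.066, 0.142], [-0.142, 0.001, -0.99]]
wrist_force: [-0.6, 0.0, -3.9]
gripper_width: 0.382
gripper_force: 30.0
[ 0.43538391 -0.16457964  0.1894979 ] [[-0.066 -0.998  0.008]
 [-0.988  0.066  0.142]
 [-0.142  0.001 -0.99 ]] [ -6.5   9.7 -18.9  -9.2 -62.2   7.1]
delta tool [0.1263 0.0068 0.0594] slant 8.148531618733168
```

Units first: shifts go in shares of 0.75 m and turns go in shares of 90 degrees. So 0.126 m / 0.75 = 0.168, 0.05 m / 0.75 = 0.0667, -42 degrees / 90 = -0.4667.

```bash
echo '[[0.2, [0.0333, 0.0013, 0.0133], [0, -0.0889, 0]], [0.2, [0.0667, 0.004, 0.0267], [0, -0.1778, 0]], [0.2, [0.1, 0.0053, 0.04], [0, -0.2667, 0]], [0.2, [0.1333, 0.0067, 0.06], [0, -0.3556, 0]], [0.2, [0.168, 0.0093, 0.0787], [0, -0.4444, 0]], [0.2, [0.168, 0.0093, 0.0787], [0, -0.4667, 0]], [0.2, [0.168, 0.0093, 0.0787], [0, -0.4667, 0]], [0.2, [0.168, 0.0093, 0.0787], [0, -0.4667, 0]]]' | python3 steer.py
python3 - <<'E'
from h import *
s=r.sense(); print(s["tcp_pos"],s["ee_rot"].round(3),s["joints"].round(1),s["wrist_force"])
for n in ("scene","top"):
    c=cap(n); W=pts(c)
    if n=="scene": p=c["pixels"]; np.save("s5.npy",W); cv2.imwrite("pics/scene5.png",cv2.resize(p[100:300,260:512,::-1],None,fx=3,fy=3))
hsv=cv2.cvtColor(p,cv2.COLOR_RGB2HSV)
E
```

```text
time_s: 14.85
tcp_pos: [0.4231, -0.2752, 0.1146]
ee_rot: [[-0.036, -0.999, 0.041], [-0.643, 0.054, 0.764], [-0.765, 0.001, -0.644]]
wrist_force: [1.1, 0.1, -3.9]
gripper_width: 0.381
gripper_force: 30.0
[ 0.42307806 -0.27523045  0.11457522] [[-0.036 -0.999  0.041]
 [-0.643  0.054  0.764]
 [-0.765  0.001 -0.644]] [-40.   36.2   4.6 -37.7 -93.1  46.9] [ 1.0840421   0.0526299  -3.92242536]
```

View pics/scene5.png

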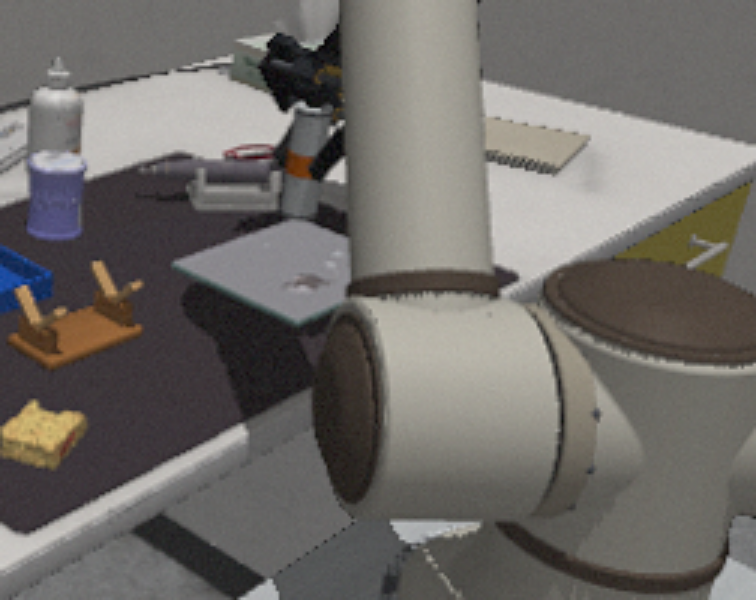

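The scene view shows the tube held upright over the slab, at about (300,165) in the crop with its base near (297,215). I'll lower it gently.

Converted, 0.0383 m / 0.75 = 0.0511, 0.0322 m / 0.75 = 0.0429.

```bash
echo '[[0.2, [0.02, 0, 0.0168], [0, 0, 0]], [0.2, [0.036, 0, 0.0303], [0, 0, 0]], [0.2, [0.0511, 0, 0.0429], [0, 0, 0]], [0.2, [0.0511, 0, 0.0429], [0, 0, 0]], [0.2, [0.0511, 0, 0.0429], [0, 0, 0]], [0.2, [0.0511, 0, 0.0429], [0, 0, 0]]]' | python3 steer.py
echo '[[0.2, [0.002, 0, 0.0017], [0, 0, 0]], [0.2, [0.004, 0, 0.0035], [0, 0, 0]], [0.2, [0.004, 0, 0.0035], [0, 0, 0]], [0.2, [0.004, 0, 0.0035], [0, 0, 0]]]' | python3 steer.py
```

```text
time_s: 15.55
tcp_pos: [0.4232, -0.2759, 0.0651]
ee_rot: [[-0.035, -0.998, 0.042], [-0.642, 0.055, 0.764], [-0.766, -0.001, -0.643]]
wrist_force: [-0.3, 0.2, -4.5]
gripper_width: 0.38
gripper_force: 30.0
time_s: 15.95
tcp_pos: [0.423, -0.2755, 0.061]
ee_rot: [[-0.035, -0.998, 0.042], [-0.642, 0.055, 0.765], [-0.766, -0.0, -0.643]]
wrist_force: [0.5, 0.7, -3.9]
gripper_width: 0.381
gripper_force: 30.0
```

Converted, 0.0015 m / 0.75 = 0.002, 0.0013 m / 0.75 = 0.0017.

```bash
echo '[[0.2, [0.0011, 0, 0.0008], [0, 0, 0]], [0.2, [0.002, 0, 0.0017], [0, 0, 0]], [0.2, [0.002, 0, 0.0017], [0, 0, 0]], [0.2, [0.002, 0, 0.0017], [0, 0, 0]]]' | python3 steer.py
echo '[[0.2, [0.0011, 0, 0.0008], [0, 0, 0]], [0.2, [0.0011, 0, 0.0008], [0, 0, 0]], [0.2, [0.0011, 0, 0.0008], [0, 0, 0]]]' | python3 steer.py
```

```text
time_s: 16.35
tcp_pos: [0.423, -0.2755, 0.0589]
ee_rot: [[-0.035, -0.998, 0.042], [-0.642, 0.055, 0.765], [-0.766, 0.0, -0.643]]
wrist_force: [-0.3, 0.3, -5.0]
gripper_width: 0.382
gripper_force: 30.0
time_s: 16.65
tcp_pos: [0.423, -0.2755, 0.0579]
ee_rot: [[-0.035, -0.998, 0.042], [-0.642, 0.055, 0.765], [-0.766, 0.0, -0.643]]
wrist_force: [-0.7, 0.6, -4.8]
gripper_width: 0.384
gripper_force: 30.0
```

Converted, 0.0008 m / 0.75 = 0.0011, 0.0006 m / 0.75 = 0.0008.

```bash
echo '[[0.2, [0.0011, 0, 0.0008], [0, 0, 0]], [0.2, [0.0011, 0, 0.0008], [0, 0, 0]], [0.2, [0.0011, 0, 0.0008], [0, 0, 0]]]' | python3 steer.py
echo '[[0.2, [0.0011, 0, 0.0008], [0, 0, 0]], [0.2, [0.0011, 0, 0.0008], [0, 0, 0]], [0.2, [0.0011, 0, 0.0008], [0, 0, 0]]]' | python3 steer.py
```

```text
time_s: 16.95
tcp_pos: [0.4231, -0.2756, 0.0573]
ee_rot: [[-0.035, -0.999, 0.042], [-0.642, 0.055, 0.765], [-0.766, -0.0, -0.643]]
wrist_force: [0.3, 0.2, -1.2]
gripper_width: 0.382
gripper_force: 30.0
time_s: 17.25
tcp_pos: [0.4231, -0.2756, 0.0572]
ee_rot: [[-0.034, -0.999, 0.042], [-0.641, 0.054, 0.765], [-0.767, -0.001, -0.642]]
wrist_force: [0.1, -0.7, 5.3]
gripper_width: 0.38
gripper_force: 30.0
```

Converted, -0.16 m / 0.75 = -0.2133, -0.13 m / 0.75 = -0.1733.

```bash
echo '[[0.55, [0, 0, 0], [0, 0, 0]], [0.55, [0, 0, 0], [0, 0, 0]], [0.55, [0, 0, 0], [0, 0, 0]], [1, [0, 0, 0], [0, 0, 0]], [1, [0, 0, 0], [0, 0, 0]], [1, [0, 0, 0], [0, 0, 0]], [1, [0, 0, 0], [0, 0, 0]], [1, [0, 0, 0], [0, 0, 0]]]' | python3 steer.py
echo '[[1, [0, 0, -0.0267], [0, 0, 0]], [1, [0, 0, -0.0667], [0, 0, 0]], [1, [0, 0, -0.12], [0, 0, 0]], [1, [0, 0, -0.1733], [0, 0, 0]], [1, [0, 0, -0.2133], [0, 0, 0]], [1, [0, 0, -0.2133], [0, 0, 0]]]' | python3 steer.py
python3 - <<'E'
from h import *
s=r.sense(); print(s["tcp_pos"],s["ee_rot"].round(3),s["joints"].round(1),s["wrist_force"])
c=cap("wrist"); save(c,"wrist6.png",1.2); W=pts(c)
P=W.reshape(-1,3);P=P[~np.isnan(P[:,0])]; P=P[(abs(P[:,0]-.42)<.06)&(abs(P[:,1]+.29)<.06)&(P[:,2]>.02)&(P[:,2]<.15)]
for a in range(20,140,15):
    q=P[(P[:,2]*1000>a)&(P[:,2]*1000<a+15)]
    if len(q)>5: print(a,len(q),q.mean(0).round(4),np.ptp(q,0).round(3))
E
```

```text
time_s: 18.05
tcp_pos: [0.423, -0.2756, 0.0559]
ee_rot: [[-0.035, -0.998, 0.042], [-0.642, 0.055, 0.765], [-0.766, 0.0, -0.643]]
wrist_force: [-0.3, -0.4, -0.3]
gripper_width: 0.921
gripper_force: 0.0
time_s: 18.65
tcp_pos: [0.4164, -0.4017, 0.161]
ee_rot: [[-0.034, -0.998, 0.046], [-0.647, 0.057, 0.761], [-0.762, -0.004, -0.648]]
wrist_force: [0.5, 1.1, -0.5]
gripper_width: 1.001
gripper_force: 0.0
[ 0.41641059 -0.40174387  0.16095118] [[-0.034 -0.998  0.046]
 [-0.647  0.057  0.761]
 [-0.762 -0.004 -0.648]] [ -47.6   41.2   21.9  -34.8 -106.6   45.3] [ 0.47457673  1.14970077 -0.5427807 ]
20 445 [ 0.4223 -0.3029  0.0277] [0.033 0.016 0.015]
35 459 [ 0.4222 -0.3028  0.0426] [0.033 0.017 0.015]
50 505 [ 0.4223 -0.3032  0.0576] [0.035 0.02  0.015]
65 552 [ 0.4224 -0.3029  0.0724] [0.034 0.02  0.015]
80 568 [ 0.4224 -0.3027  0.0876] [0.033 0.017 0.015]
95 591 [ 0.4223 -0.3029  0.1025] [0.033 0.016 0.015]
110 619 [ 0.4228 -0.2979  0.116 ] [0.033 0.03  0.015]
125 261 [ 0.423  -0.2947  0.1299] [0.019 0.018 0.008]
```

View pics/wrist6.png

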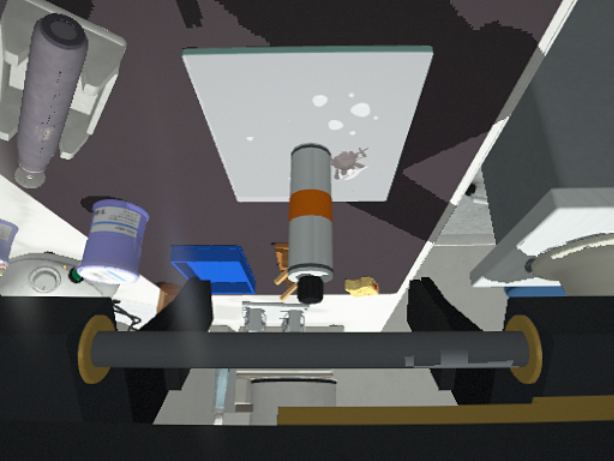

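The cartridge stands vertical on the glass at (310,215) with its cap up. I'll rise, level the tool and go to the second cartridge.

Converted, -0.114 m / 0.75 = -0.152, -0.097 m / 0.75 = -0.1293, 50 degrees / 90 = 0.5556.

```bash
echo '[[1, [-0.0507, 0, -0.0427], [0, 0, 0]], [1, [-0.1013, 0, -0.0853], [0, 0.0889, 0]], [1, [-0.152, 0, -0.1293], [0, 0.1778, 0]], [1, [-0.152, 0, -0.1293], [0, 0.2667, 0]], [1, [-0.152, 0, -0.1293], [0, 0.3556, 0]], [1, [-0.152, 0, -0.1293], [0, 0.4444, 0]], [1, [-0.152, 0, -0.1293], [0, 0.5333, 0]], [1, [-0.152, 0, -0.1293], [0, 0.5556, 0]]]' | python3 steer.py
python3 - <<'E'
from h import *
s=r.sense(); p=s["tcp_pos"]; R=np.array(s["ee_rot"]);print(p,R.round(3),s["joints"].round(1))
for t in ([.5,-.05,.3],[.53,.3,.25],[.5845,.3355,.25]): print(t,(R.T@(np.array(t)-p)).round(4))
E
```

```text
time_s: 19.5
tcp_pos: [0.4154, -0.3956, 0.3078]
ee_rot: [[-0.05, -0.999, -0.002], [-0.999, 0.05, -0.002], [0.002, 0.002, -1.0]]
wrist_force: [1.4, -0.2, 0.3]
gripper_width: 1.0
gripper_force: 0.0
[ 0.41539957 -0.39559138  0.30784434] [[-0.05  -0.999 -0.002]
 [-0.999  0.05  -0.002]
 [ 0.002  0.002 -1.   ]] [-27.4  14.3   1.4   0.1 -77.2  24.5]
[0.5, -0.05, 0.3] [-0.3494 -0.0673  0.0071]
[0.53, 0.3, 0.25] [-0.7005 -0.0798  0.0564]
[0.5845, 0.3355, 0.25] [-0.7387 -0.1325  0.0563]
```

Converted, -0.35 m / 0.75 = -0.4667, -0.067 m / 0.75 = -0.0893.

```bash
echo '[[1, [-0.4667, -0.0893, 0.0093], [0, 0, 0]], [1, [-0.4667, -0.0893, 0.0093], [0, 0, 0]], [1, [-0.4667, -0.0893, 0.0093], [0, 0, 0]], [1, [-0.4667, -0.0893, 0.0093], [0, 0, 0]], [1, [-0.4667, -0.0893, 0.0093], [0, 0, 0]], [1, [-0.4667, -0.0893, 0.0093], [0, 0, 0]], [1, [-0.4667, -0.0893, 0.0093], [0, 0, 0]], [1, [-0.4667, -0.0893, 0.0093], [0, 0, 0]]]' | python3 steer.py
echo '[[1, [-0.5187, -0.0867, 0.0533], [0, 0, 0.0922]], [1, [-0.5187, -0.0867, 0.0533], [0, 0, 0.0922]], [1, [-0.5187, -0.0867, 0.0533], [0, 0, 0.0922]], [1, [-0.5187, -0.0867, 0.0533], [0, 0, 0.0922]], [1, [-0.5187, -0.0867, 0.0533], [0, 0, 0.0922]], [1, [-0.5187, -0.0867, 0.0533], [0, 0, 0.0922]], [1, [-0.5187, -0.0867, 0.0533], [0, 0, 0.0922]], [1, [-0.5187, -0.0867, 0.0533], [0, 0, 0.0922]]]' | python3 steer.py
echo '[[1, [0, 0, 0], [0, 0, 0]], [1, [0, 0, 0], [0, 0, 0]], [1, [0, 0, 0], [0, 0, 0]]]' | python3 steer.py
python3 - <<'E'
from h import *
s=r.sense(); p=s["tcp_pos"]; R=np.array(s["ee_rot"]);print(p,R.round(3),s["joints"].round(1))
print((R.T@(np.array([.5845,.3355,.028])-p)).round(4), np.degrees(np.arctan2(-R[1,0],-R[0,0])))
c=cap("wrist"); save(c,"wrist7.png",1.2); hsv=cv2.cvtColor(c["pixels"],cv2.COLOR_RGB2HSV); m=cv2.inRange(hsv,(3,150,50),(18,255,255))
W=pts(c);n,l,st,ce=cv2.connectedComponentsWithStats(m)
for i in range(1,n):
    if st[i,4]>60:
        P=W[l==i];P=P[~np.isnan(P[:,0])]; print(st[i],P.mean(0).round(4),ray(c,*ce[i],.05).round(4))
E
```

```text
time_s: 20.3
tcp_pos: [0.502, -0.0484, 0.2997]
ee_rot: [[-0.048, -0.999, -0.003], [-0.999, 0.048, 0.001], [-0.001, 0.003, -1.0]]
wrist_force: [-0.4, -0.2, -0.3]
gripper_width: 0.998
gripper_force: 0.0
time_s: 21.1
tcp_pos: [0.5876, 0.3332, 0.2599]
ee_rot: [[-0.198, -0.98, -0.002], [-0.98, 0.198, -0.001], [0.002, 0.002, -1.0]]
wrist_force: [0.0, -0.6, -0.2]
gripper_width: 1.005
gripper_force: 0.0
time_s: 21.4
tcp_pos: [0.588, 0.3307, 0.261]
ee_rot: [[-0.199, -0.98, -0.001], [-0.98, 0.199, -0.001], [0.001, 0.001, -1.0]]
wrist_force: [-0.2, -0.3, 0.4]
gripper_width: 0.995
gripper_force: 0.0
[0.58800545 0.33071169 0.26095952] [[-0.199 -0.98  -0.001]
 [-0.98   0.199 -0.001]
 [ 0.001  0.001 -1.   ]] [ 43.1  25.9  12.   -0.  -76.2 -54.5]
[-0.0043  0.0042  0.233 ] 78.54696007061689
[ 96   0  18  11 131] [0.6985 0.1421 0.0711] [0.7061 0.1354 0.05  ]
[247 161  30  22 563] [0.5839 0.3352 0.0597] [0.5842 0.3374 0.05  ]
```

Converted, 0.233 m / 0.75 = 0.3107, 0.22 m / 0.75 = 0.2933.

```bash
echo '[[1, [-0.0057, 0.0056, 0.04], [0, 0, 0]], [1, [-0.0057, 0.0056, 0.1067], [0, 0, 0]], [1, [-0.0057, 0.0056, 0.1667], [0, 0, 0]], [1, [-0.0057, 0.0056, 0.22], [0, 0, 0]], [1, [-0.0057, 0.0056, 0.2667], [0, 0, 0]], [1, [-0.0057, 0.0056, 0.2933], [0, 0, 0]], [1, [-0.0057, 0.0056, 0.3107], [0, 0, 0]], [1, [-0.0057, 0.0056, 0.3107], [0, 0, 0]]]' | python3 steer.py
echo '[[0.2, [0, 0, 0], [0, 0, 0]], [0.2, [0, 0, 0], [0, 0, 0]], [0.2, [0, 0, 0], [0, 0, 0]], [0.2, [0, 0, 0], [0, 0, 0]], [0.2, [0, 0, 0], [0, 0, 0]], [0.2, [0, 0, 0], [0, 0, 0]], [0.2, [0, 0, 0], [0, 0, 0]], [0.2, [0, 0, 0], [0, 0, 0]]]' | python3 steer.py
echo '[[0.2, [0, 0, 0], [0, 0, 0]], [0.2, [0, 0, 0], [0, 0, 0]], [0.2, [0, 0, 0], [0, 0, 0]]]' | python3 steer.py
```

```text
time_s: 22.25
tcp_pos: [0.5847, 0.3351, 0.0273]
ee_rot: [[-0.2, -0.98, -0.002], [-0.98, 0.2, -0.002], [0.002, 0.002, -1.0]]
wrist_force: [-0.6, -0.4, -0.1]
gripper_width: 1.005
gripper_force: 0.0
time_s: 23.05
tcp_pos: [0.5846, 0.3367, 0.0283]
ee_rot: [[-0.199, -0.98, -0.001], [-0.98, 0.199, -0.0], [0.0, 0.001, -1.0]]
wrist_force: [-1.9, 0.4, 0.9]
gripper_width: 0.382
gripper_force: 30.0
time_s: 23.35
tcp_pos: [0.5847, 0.3367, 0.0283]
ee_rot: [[-0.198, -0.98, -0.001], [-0.98, 0.198, -0.0], [0.001, 0.001, -1.0]]
wrist_force: [-3.7, 0.6, 2.1]
gripper_width: 0.38
gripper_force: 30.0
```

Converted, -0.18 m / 0.75 = -0.24, -0.14 m / 0.75 = -0.1867.

```bash
echo '[[0.2, [0, 0, -0.008], [0, 0, 0]], [0.2, [0, 0, -0.016], [0, 0, 0]], [0.2, [0, 0, -0.024], [0, 0, 0]], [0.2, [0, 0, -0.04], [0, 0, 0]], [0.2, [0, 0, -0.08], [0, 0, 0]], [0.2, [0, 0, -0.1333], [0, 0, 0]], [0.2, [0, 0, -0.1867], [0, 0, 0]], [0.2, [0, 0, -0.24], [0, 0, 0]]]' | python3 steer.py
echo '[[0.2, [0.428, -0.0813, 0], [0, 0, -0.0967]], [0.2, [0.428, -0.0813, 0], [0, 0, -0.0967]], [0.2, [0.428, -0.0813, 0], [0, 0, -0.0967]], [0.2, [0.428, -0.0813, 0], [0, 0, -0.0967]], [0.2, [0.428, -0.0813, 0], [0, 0, -0.0967]], [0.2, [0.428, -0.0813, 0], [0, 0, -0.0967]], [0.2, [0.428, -0.0813, 0], [0, 0, -0.0967]], [0.2, [0.428, -0.0813, 0], [0, 0, -0.0967]]]' | python3 steer.py
echo '[[0.2, [0, 0, 0], [0, 0, 0]], [0.2, [0, 0, 0], [0, 0, 0]], [0.2, [0, 0, 0], [0, 0, 0]]]' | python3 steer.py
python3 - <<'E'
from h import *
s=r.sense(); p=s["tcp_pos"]; R=np.array(s["ee_rot"]);print(p,R.round(3),s["joints"].round(1),s["wrist_force"])
c=cap("wrist"); W=pts(c); hsv=cv2.cvtColor(c["pixels"],cv2.COLOR_RGB2HSV); m=(cv2.inRange(hsv,(105,150,60),(125,255,255))>0)
P=W[m];P=P[~np.isnan(P[:,0])];P=P[abs(P[:,1])<.13];q=P[P[:,2]>.018]
for a in (P,q): print(len(a),cv2.minAreaRect((a[:,:2]*1000).astype(np.float32)))
save(c,"wrist8.png",1.2)
E
```

```text
time_s: 24.15
tcp_pos: [0.5865, 0.3368, 0.2141]
ee_rot: [[-0.198, -0.98, 0.006], [-0.98, 0.198, 0.003], [-0.004, -0.005, -1.0]]
wrist_force: [-0.1, -0.1, -1.2]
gripper_width: 0.386
gripper_force: 30.0
time_s: 24.95
tcp_pos: [0.5823, 0.0064, 0.2122]
ee_rot: [[-0.052, -0.999, 0.006], [-0.999, 0.052, -0.0], [-0.0, -0.006, -1.0]]
wrist_force: [-0.4, 0.8, -1.1]
gripper_width: 0.383
gripper_force: 30.0
time_s: 25.25
tcp_pos: [0.5818, 0.0111, 0.2092]
ee_rot: [[-0.046, -0.999, 0.001], [-0.999, 0.046, 0.0], [-0.0, -0.001, -1.0]]
wrist_force: [0.9, 0.3, -1.7]
gripper_width: 0.382
gripper_force: 30.0
[0.58179085 0.01107358 0.20916799] [[-0.046 -0.999  0.001]
 [-0.999  0.046  0.   ]
 [-0.    -0.001 -1.   ]] [ 17.   18.4  -7.    0.  -64.5 -19.7] [ 0.91746143  0.26073001 -1.69800811]
6137 ((668.9033203125, 4.947540283203125), (161.1060791015625, 274.20733642578125), 87.29276275634766)
1478 ((670.4260864257812, 0.83258056640625), (153.02919006347656, 270.77655029296875), 87.29276275634766)
```

View pics/wrist8.png

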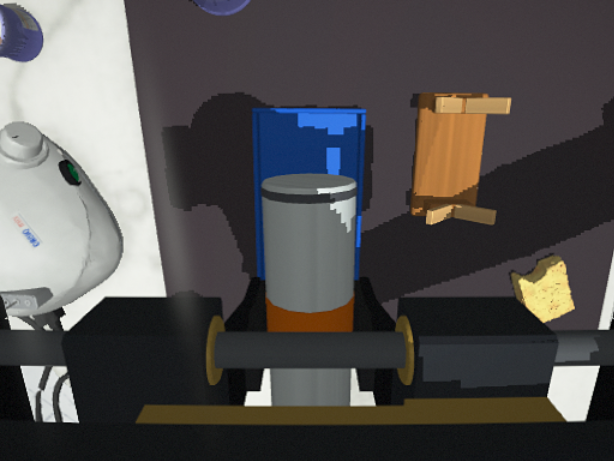

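This one weighs about 1.5 N, so it is the spent cartridge. The tray (252–365, centre about 309) is centred under the tube (310).

Converted, 0.195 m / 0.75 = 0.26, 0.008 m / 0.75 = 0.0107.

```bash
echo '[[0.2, [0.0107, 0, 0.04], [0, 0, 0]], [0.2, [0.0107, 0, 0.0933], [0, 0, 0]], [0.2, [0.0107, 0, 0.1467], [0, 0, 0]], [0.2, [0.0107, 0, 0.1933], [0, 0, 0]], [0.2, [0.0107, 0, 0.2333], [0, 0, 0]], [0.2, [0.0107, 0, 0.2533], [0, 0, 0]], [0.2, [0.0107, 0, 0.26], [0, 0, 0]], [0.2, [0.0107, 0, 0.26], [0, 0, 0]]]' | python3 steer.py
echo '[[0.2, [0, 0, 0.004], [0, 0, 0]], [0.2, [0, 0, 0.0053], [0, 0, 0]], [0.2, [0, 0, 0.0053], [0, 0, 0]]]' | python3 steer.py
```

```text
time_s: 26.1
tcp_pos: [0.5811, 0.0025, 0.013]
ee_rot: [[-0.047, -0.999, -0.001], [-0.999, 0.047, -0.001], [0.001, 0.001, -1.0]]
wrist_force: [0.3, 0.6, -1.5]
gripper_width: 0.379
gripper_force: 30.0
time_s: 26.4
tcp_pos: [0.5814, 0.0021, 0.0102]
ee_rot: [[-0.048, -0.999, 0.001], [-0.999, 0.048, 0.0], [-0.0, -0.001, -1.0]]
wrist_force: [0.2, 0.1, -1.6]
gripper_width: 0.383
gripper_force: 30.0
```

Converted, 0.002 m / 0.75 = 0.0027, 0.001 m / 0.75 = 0.0013.

```bash
echo '[[0.2, [0, 0, 0.0013], [0, 0, 0]], [0.2, [0, 0, 0.0027], [0, 0, 0]], [0.2, [0, 0, 0.0027], [0, 0, 0]], [0.5, [0, 0, 0.0027], [0, 0, 0]], [0.5, [0, 0, 0.0027], [0, 0, 0]], [0.5, [0, 0, 0.0027], [0, 0, 0]], [0.5, [0, 0, 0.0027], [0, 0, 0]], [0.5, [0, 0, 0.0027], [0, 0, 0]]]' | python3 steer.py
echo '[[0.5, [0, 0, -0.0267], [0, 0, 0]], [0.5, [0, 0, -0.08], [0, 0, 0]], [0.5, [0, 0, -0.1467], [0, 0, 0]], [0.5, [0, 0, -0.2133], [0, 0, 0]], [0.5, [-0.0933, 0, -0.2667], [0, 0, 0]], [0.5, [-0.1333, 0, -0.3333], [0, 0, 0]], [0.5, [-0.1333, 0, -0.3333], [0, 0, 0]], [0.5, [-0.1333, 0, -0.3333], [0, 0, 0]]]' | python3 steer.py
python3 - <<'E'
from h import *
s=r.sense(); print(s["tcp_pos"],s["wrist_force"])
c=cap("wrist"); save(c,"wrist9.png",1.2)
E
```

```text
time_s: 27.2
tcp_pos: [0.5811, 0.002, 0.0075]
ee_rot: [[-0.048, -0.999, 0.0], [-0.999, 0.048, 0.0], [-0.0, -0.0, -1.0]]
wrist_force: [-0.1, -0.6, -0.3]
gripper_width: 0.5
gripper_force: 0.0
time_s: 28.0
tcp_pos: [0.5881, 0.1049, 0.2625]
ee_rot: [[-0.044, -0.999, 0.01], [-0.999, 0.044, 0.003], [-0.004, -0.01, -1.0]]
wrist_force: [-0.2, -0.2, 0.5]
gripper_width: 0.502
gripper_force: 0.0
[0.58811778 0.10489797 0.26250662] [-0.23575922 -0.20035596  0.47379143]
```

View pics/wrist9.png

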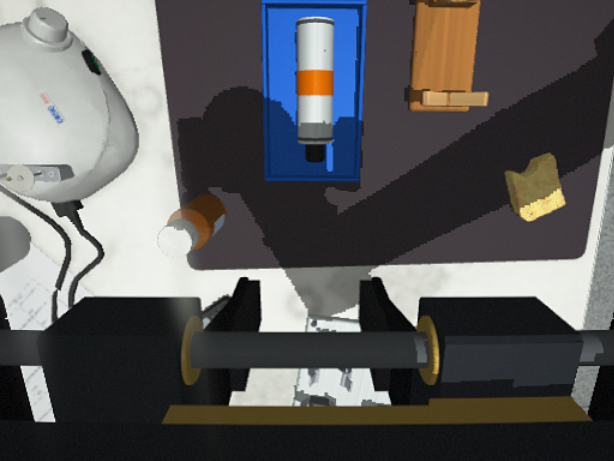

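The spent cartridge lies level in the tray at (315,85) and nothing else has moved. I'll settle and hand in.

```bash
echo '[[0.5, [0, 0, 0], [0, 0, 0]], [0.5, [0, 0, 0], [0, 0, 0]], [0.5, [0, 0, 0], [0, 0, 0]], [0.5, [0, 0, 0], [0, 0, 0]], [0.5, [0, 0, 0], [0, 0, 0]], [0.5, [0, 0, 0], [0, 0, 0]], [0.5, [0, 0, 0], [0, 0, 0]], [0.5, [0, 0, 0], [0, 0, 0]]]' | python3 steer.py; python3 -c "
from station import r, eyes, ticket
print(ticket.finish_job())"
```

```text
time_s: 28.85
tcp_pos: [0.5858, 0.1018, 0.2574]
ee_rot: [[-0.048, -0.999, 0.0], [-0.999, 0.048, 0.0], [-0.0, -0.0, -1.0]]
wrist_force: [0.3, 0.3, -1.0]
gripper_width: 0.497
gripper_force: 0.0
the job is handed in; nothing more can be done
None
```

The job was handed in at about 29 s: the full cartridge (about 4.3 N) rested in the V-rest and now stands cap up on the slab, and the spent one (about 1.5 N) lies in the tray; no verdict was printed, and I viewed 11 pictures, one over the limit of 10.

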